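Unfold the record-sheet stand and dock it

ROBOT

A 6-joint arm with a two-finger parallel gripper is mounted at the origin on the work surface. World frame = base frame: x ahead of the robot, y to its left, z up, the work surface at z = 0. Lengths are in mm, angles in rad, forces in N, time in s.
With the tool pointing down it reaches from about 250 to 800 mm from the base axis. Payload 8.5 kg.
Tool frame: the origin (TCP) lies at the very end of the fingers, on their centre line; the grasp point (between the pads) lies 19 mm behind it; z points along the fingers, y is the line along which they close (so a half turn about z gives the same grasp; the last joint's range is limited). The gripper opens to 85 mm and grips with 20 to 120 N. Pads are 22 mm wide; open, the fingers measure 114 mm over their backs; the gripper's body (76 mm by 85 mm) begins 54 mm behind the grasp point. The pads swing forward as they close: fully open they stand 13 mm farther back than shut.
Start: joints at [0, 0.238, -0.013, 1.319, 0, 1.571], TCP at [524.956, -0, 231.276] pointing down, gripper open.
Joint ranges: [-2.66, 2.66], [-1.03, 1.9], [-1.14, 1.46], [-1.82, 2.27], [-1.45, 1.34], [-3.14, 3.14]. Speed limits (rad/s): [2.22, 2.22, 2.79, 3.14, 3.14, 3.14].

INTERFACE

Orientations are given as a rotation vector (axis times angle).
In Python, from plant import robot, viewer, finder gives the robot as it stands.
- The arm moves only by the tool step_arm, never from a script. Its argument "rows" is a list of rows, each a list of 5 numbers: the opening in per cent of the stroke, from 0 (shut) to 100 (fully open), then the shift along the tool's x, y, z in cm, then the turn about the tool's z in degrees. A call has 1 to 8 rows; each row shifts and turns the commanded pose from where the row before left it, along the tool's axes as they then stand; what a row does not reach is not made up. A row lasts 1/12 s, in which the tool goes at most 41.7 mm and 7.16 degrees, less where a joint would pass 70% of its speed; a pose out of reach is approached as far as the arm can. A call with a gripper value outside its range is refused whole. The fingers move at their own pace and stop on an object; the grip force is fixed at half the most. Time passes only in rows, so rows that do not move let the fingers close. It gives the time, the measured TCP pose, the force, the opening and the grip force at its end, in the units of the state.
- robot.get_state(): the state, without advancing time (a new reading comes with each control period).
- viewer.capture(name): name is "scene" or "side" or "wrist"; returns the picture (384x512x3 uint8, red, green, blue); there is no depth.
- viewer.camera_params(name): a dict with "K" (3x3 intrinsics, pixels), "k1" (the pictures are not rectified: a ray, as slopes to the right and down, at radius r is drawn at 1 + k1 r^2 times it, then the intrinsics apply), "R" (3x3) and "t" (3): a world point X has camera coordinates R X + t. Camera axes: x right, y down, z forward; pixel columns grow to the right and rows downward; lengths in mm; the calibration is good to about 2 mm. A picture is of the moment at which its call begins: read the wrist's pose just before it. camera_params takes no time and is no camera call; for the wrist camera it gives the pose at the moment of the call.
- robot.close_job(): hands the job in; it is judged then, once.
Trained networks look in the newest picture that a camera, given by its name, has taken for a name from the list of things; names that differ only in an ending like _2 or _b are one class to them, and where a whole thing is asked for, a point or a joint stands for the part that bears it (a point fixed in the world has none). Each returns a list of dicts, best first, with "confidence" (0 to 1); they miss things now and then, are a little off and sometimes report something else, mostly with a low value. They report only what shows in the picture. A call takes as long as a camera call.
- finder.silhouettes(camera, query): "mask" (384x512 bool, what is visible of it) and "rect" ([left, top, right, bottom] in pixels, round what is visible of it).
The state is a dict: "t": time; "joint_pos": joint angles; "qvel": joint speeds; "effort": joint torques, N m; "eef_pos": TCP position; "eef_rot": TCP orientation; "wrist_force": force on the tool from outside, world axes, zero at the start; "torque": the same for the moment, N m; "finger_gap": opening from 0.0 (shut) to 1.0 (fully open); "grip_force": force on a finger pad.
Only numpy, scipy, OpenCV 4.12 (cv2) and the standard library are available. Lean on these libraries where they do the work, as an engineer would, in place of code of your own. Each camera call takes 0.05 s, during which the arm holds its last target. There are 200 camera calls.

TASK

Take the folded record-sheet stand out of the slotted rack, stand it upright on the clear bench and let go, then push its prop leg all the way out to its stop. Take it again and set it down in the low flat dock, foot fully down in the trough and the opened leg's end in the channel between the two kerbs, and leave it standing there with the leg still out. Leave the two boards in the rack and the other things on the bench where they are.

Things in the scene. Friction and masses are not known exactly. Their poses are not given: they have to be found in the camera images.
- stand_top (a point): Grip point of the folded stand: 110 mm above the foot's underside, 15 mm below the top edge, midway through panel and folded leg (together 19 mm thick, 5 mm past the panel's middle). x: from the front (paper sheet) to the back (leg side); y: along the width; z up. With the leg open the leg blocks a grip here: take the leg close behind the panel, or the panel to one side.
- stand: The stand; origin at the centre of its foot's underside, 4.5 mm in front of stand_top, same axes. Steel foot 32 (x) x 150 (y) x 12 mm; aluminium panel 10 (x) x 150 (y) mm, 12 to 125 mm high, both centred on the origin. Tallest thing in the rack. 0.56 kg (+-20 %), stands alone, also folded. Centre of mass with the leg open: 14 mm behind (+x of) the origin.
- leg (a joint): Prop leg on the stand's back: steel plate, turns like a door about an upright hinge. Radians: 0 folded along the stand's +y, 1.571 at its stop, straight back along +x. Starts at 0 to 0.1. Slight friction (0.012 N m), no spring: stays where left. Folded, its last 30 mm stick out past the panel's +y edge: push them from the front. Over about 1.5 N at the stop slides or turns the stand.
- leg_hinge (a point): On the leg's hinge axis, behind the panel's middle: 10 mm behind the stand's origin, 110 mm above the foot's underside; axes as the stand. The leg is 8 mm thick and 105 mm long from this axis, its top edge level with the panel's (125 mm).
- leg_end (a point): Middle of the leg's end part (8 x 23 mm, 123 mm tall), 93.5 mm from the hinge axis, 60 mm above the foot's underside. y: along the leg away from the hinge; x: the way it swings open; z up. The end part reaches down to 2 mm above the foot's underside, the rest of the leg to 16 mm.
- leg_foot (a point): Lower end of the leg's end part: 58 mm below leg_end, 2 mm above the level of the foot's underside.
- dock_seat (a point): Where the stand's origin belongs: on the trough's floor, 8 mm above the bench. x: towards the channel (the stand's x must point this way); y: along the trough; z up. The dock is a fixed flat white plate with grey kerbs, 200 (x) x 190 (y) x 8 mm, its middle 50 mm in +x of here. Trough 46 mm wide in x, this point in its middle, between a front lip and two rear blocks 10 mm high.
- dock_channel (a point): Middle of the channel's floor, 105 mm in +x of dock_seat, same axes. The channel runs along x and is 26 mm wide between two kerbs 60 mm long, 12 mm thick, 14 mm high. The opened leg's end part comes down between them. The kerbs bar the leg from being swung once the stand is in the dock.
- rack: Fixed white rack, 190 (x) x 110 (y) mm, origin under its middle, floor 8 mm thick; 4 upright dividers (5 mm, tops 50 mm over the bench) make 3 slots along y, 55 mm wide, 60 mm apart in x. The stand is in one, chopping boards in the others. Rack and dock stand left and right of the robot, either way round; the bench between them (x 0.4 to 0.6, |y| under 0.1) is clear.
- board_a: White chopping board on edge in a rack slot, 22 x 130 x 84 mm tall, origin at the middle of its lower edge. Leave.
- board_b: White chopping board on edge in a rack slot, 26 x 130 x 78 mm tall, origin at the middle of its lower edge. Leave.
- scissors: Yellow-handled scissors lying on the bench beyond the clear space, 165 x 75 mm. Leave.
- mushroom_a: Small mushroom, cap down, 48 mm across, 41 mm tall. Leave.
- mushroom_b: Mushroom, cap down, 55 mm across, 47 mm tall. Leave.

How it is judged:
By the outcome, as a careful person would: the job done as asked, in the order asked, and still so for the second after the job is handed in, with the robot touching nothing.
It also fails if it takes over 72 s, if anything falls off the work surface, if the arm or the gripper's body presses on something with over 40 N, if the wrist force passes 120 N, or if a joint passes its speed limit or range.

## Working session

There is one attempt and no reset: what is moved stays moved. The work goes in short steps, Python scripts to look and compute and a tool call to move; the robot and the scene stay as the last step left them, time stands still between calls to the robot, and variables do not carry over. Pictures are saved under pics/ and viewed, at most 14 in all, crops included, and the job is handed in when it is done.

Besides the shell and the picture viewer there is one more tool, called after "Request:" as name([rows], argument=value, ...), one row to a line, values as JSON. step_arm: Moves the arm, as the interface text tells. Its arguments: {"type":"object","properties":{"rows":{"type":"array","items":{"type":"array","items":{"type":"number"}}}},"required":["rows"]}

```bash
ls; mkdir -p pics; python3 - <<'E'
from plant import robot, viewer, finder
import cv2,numpy as np
s=robot.get_state();print({k:np.round(v,3).tolist() for k,v in s.items()})
for c in("scene","side","wrist"):
    im=viewer.capture(c);cv2.imwrite(f"pics/{c}0.png",im[:,:,::-1]);p=viewer.camera_params(c)
    print(c,np.round(p["K"],1).tolist(),p["k1"],np.round(p["R"],3).tolist(),np.round(p["t"],1).tolist())
    for q in("stand","leg","rack","dock_seat","board_a"):
        try:
            for d in finder.silhouettes(c,q)[:2]:print(c,q,round(d["confidence"],2),d["rect"],int(d["mask"].sum()))
        except Exception as e:print(q,e)
a=[cv2.imread(f"pics/{c}0.png") for c in("scene","side")]
cv2.imwrite("pics/both.png",cv2.resize(np.vstack(a),(400*1,600)))
E
```

```text
pics
{'t': 0.0, 'joint_pos': [-0.0, 0.239, -0.014, 1.319, -0.0, 1.571], 'qvel': [-0.0, 0.0, -0.001, -0.001, -0.0, 0.0], 'effort': [0.001, -53.879, 34.644, 0.018, 0.0, 0.0], 'eef_pos': [524.596, -0.009, 230.671], 'eef_rot': [-2.221, -2.221, 0.002], 'wrist_force': [0.624, -1.188, 0.059], 'torque': [-0.089, 0.052, 0.008], 'grip_force': 0.0, 'finger_gap': 0.997}
scene [[376.2, 0.0, 257.7], [0.0, 376.2, 196.4], [0.0, 0.0, 1.0]] 0.03015208474723383 [[0.447, 0.894, 0.013], [0.606, -0.292, -0.74], [-0.658, 0.339, -0.673]] [-303.9, -304.4, 1372.3]
scene stand 0.81 [82.4, 184.5, 172.5, 231.0] 2690
scene stand 0.52 [118.7, 181.0, 171.0, 222.6] 1373
scene leg 0.68 [119.6, 182.5, 172.2, 222.3] 1335
scene rack 0.8 [117.2, 254.8, 171.0, 288.0] 909
scene dock_seat 0.88 [272.6, 152.0, 368.0, 212.4] 2997
scene board_a 0.98 [104.5, 227.1, 172.0, 274.2] 1662
scene board_a 0.57 [99.2, 211.0, 157.5, 246.1] 1129
side [[395.9, 0.0, 255.7], [0.0, 395.9, 192.0], [0.0, 0.0, 1.0]] -0.07537350879323433 [[0.864, -0.503, 0.017], [-0.328, -0.589, -0.739], [0.382, 0.632, -0.674]] [-544.2, 286.3, 705.4]
side stand 0.
[... 181 characters left out ...]
side dock_seat 0.68 [135.5, 144.6, 233.3, 206.4] 3160
side board_a 0.93 [306.2, 262.6, 360.4, 333.9] 2011
side board_a 0.75 [286.1, 278.9, 343.9, 356.5] 1893
wrist [[343.4, 0.0, 262.6], [0.0, 343.4, 187.0], [0.0, 0.0, 1.0]] -0.008540251552104024 [[1.0, -0.001, -0.001], [-0.0, -0.952, 0.307], [-0.001, -0.307, -0.952]] [-524.2, -38.6, 381.0]
wrist stand 0.79 [241.5, 285.0, 274.0, 364.1] 1806
wrist stand 0.31 [260.9, 289.2, 273.3, 363.9] 676
wrist leg 0.89 [261.8, 289.1, 274.9, 364.8] 717
wrist rack 0.61 [225.4, 316.4, 379.5, 370.5] 2779
wrist dock_seat 0.55 [388.0, 102.3, 435.5, 146.2] 1710
wrist board_a 0.85 [334.1, 316.5, 368.2, 381.4] 1714
wrist board_a 0.55 [289.4, 315.2, 313.9, 360.7] 789
```

View pics/scene0.png

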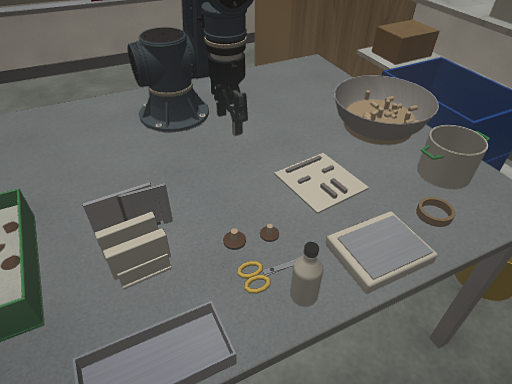

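View pics/side0.png

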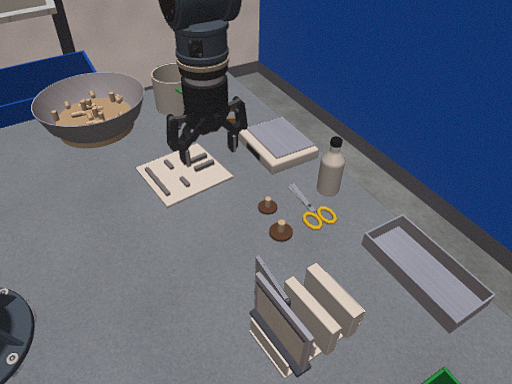

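The rack is on the robot's right (−y): the stand is in its nearest slot, with the paper facing the robot and the leg behind. The dock is at +y (scene ~320,180; side ~185,172). I'll zoom in for corners.

```bash
python3 - <<'E'
import cv2,numpy as np
f=lambda c,x,y,w,h:cv2.resize(cv2.imread(f"pics/{c}0.png")[y:y+h,x:x+w],(400,300),interpolation=cv2.INTER_CUBIC)
a=np.vstack([np.hstack([f("scene",72,175,120,90),f("scene",265,145,120,90)]),np.hstack([f("side",225,250,168,126),f("side",128,137,120,90)])])
cv2.imwrite("pics/crop1.png",a)
E
```

```text
(no output)
```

View pics/crop1.png

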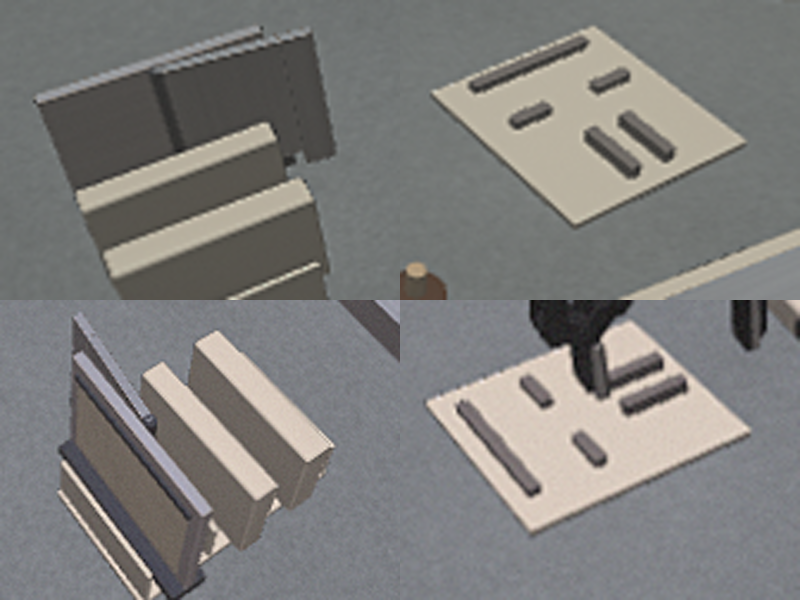

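The crops show the panel's top edge clearly: scene (38,100)–(262,28), side (80,358)–(208,515). The leg is ajar behind it, and all four dock corners are visible. Next I'll turn these into rays and intersect them at the known heights.

```bash
cat > h.py <<'E'
import numpy as np,cv2
from plant import robot,viewer,finder
def ray(p,uv):
    K=p["K"];d=np.array([(uv[0]-K[0][2])/K[0][0],(uv[1]-K[1][2])/K[1][1]]);u=d.copy()
    for _ in range(20):u=d/(1+p["k1"]*(u@u))
    R=np.array(p["R"]);return -R.T@np.array(p["t"]),R.T@np.r_[u,1]
def at(p,uv,z):
    c,d=ray(p,uv);return c+d*(z-c[2])/d[2]
def proj(p,X):
    Xc=np.asarray(X)@np.array(p["R"]).T+p["t"];u=Xc[:,:2]/Xc[:,2:];u=u*(1+p["k1"]*(u**2).sum(1,keepdims=True))
    K=np.array(p["K"]);return u*[K[0][0],K[1][1]]+K[:2,2]
E
python3 - <<'E'
from h import *
S=viewer.camera_params("scene");D=viewer.camera_params("side")
sc=lambda c,o,k:(c[0]/k+o[0],c[1]/k+o[1])
for n,c in dict(panel_my=(38,99),panel_py=(262,28),hinge=(156,71),legend=(310,32)).items():print("scene",n,at(S,sc(c,(72,175),10/3),133).round())
for n,c in dict(panel_py=(78,356),panel_my=(208,515),hinge=(150,415),legend=(77,317)).items():
    print("side",n,at(D,sc((c[0],c[1]-300),(225,250),2.381),133).round())
for c in[(595,27),(745,143),(577,225),(432,95)]:print("sc dock",at(S,sc((c[0]-400,c[1]),(265,145),10/3),8).round())
for c in[(428,402),(635,322),(748,432),(532,532)]:print("sd dock",at(D,sc((c[0]-400,c[1]-300),(128,137),10/3),8).round())
E
```

```text
scene panel_my [ 527. -347.  133.]
scene panel_py [ 519. -199.  133.]
scene hinge [ 532. -274.  133.]
scene legend [ 537. -171.  133.]
side panel_py [ 512. -205.  133.]
side panel_my [ 521. -352.  133.]
side hinge [ 530. -272.  133.]
side legend [ 529. -174.  133.]
sc dock [453. 345.   8.]
sc dock [648. 365.   8.]
sc dock [670. 182.   8.]
sc dock [477. 157.   8.]
sd dock [447. 342.   8.]
sd dock [644. 362.   8.]
sd dock [661. 178.   8.]
sd dock [467. 155.   8.]
```

Request:
step_arm([
  [70, -3.9, 0, 0, 0],
  [70, -3.9, 0, 0, 0],
  [70, -3.9, 0, 0, 0],
  [70, -3.9, 0, 0, 0],
  [70, -3.9, 0, 0, 0],
  [70, -3.9, 0, 0, 0],
  [70, -3.9, 0, 3, 0],
  [70, 0, 0, 2, -3.3],
])

```text
t: 1.57
eef_pos: [525.2, -272.8, 185.2]
eef_rot: [2.16, 2.276, -0.001]
wrist_force: [-0.3, 1.3, -0.4]
finger_gap: 0.7
grip_force: 0.0
```

Request:
step_arm([
  [70, 0, 0, 0, 0],
  [70, 0, 0, 0, 0],
])

```text
t: 1.73
eef_pos: [524.1, -266.8, 185.2]
eef_rot: [-2.157, -2.28, 0.001]
wrist_force: [-0.5, 0.4, 0.3]
finger_gap: 0.7
grip_force: 0.0
```

```bash
python3 - <<'E'
from h import *
s=robot.get_state();print(s["eef_pos"].round(1) if hasattr(s["eef_pos"],'round') else s["eef_pos"],s["eef_rot"])
p=viewer.camera_params("wrist");im=viewer.capture("wrist");cv2.imwrite("pics/w1.png",im[:,:,::-1])
np.savez("w1.npz",**{k:np.array(v) for k,v in p.items()})
for q in("stand","leg"):
  for d in finder.silhouettes("wrist",q)[:2]:
    r=d["rect"];print(q,round(d["confidence"],2),r)
E
```

```text
[ 524.1 -266.8  185.2] [-2.15713206e+00 -2.28013100e+00  9.56210357e-04]
stand 0.75 [237.1, 40.5, 289.1, 320.4]
leg 0.8 [262.7, 41.6, 294.9, 217.3]
```

View pics/w1.png

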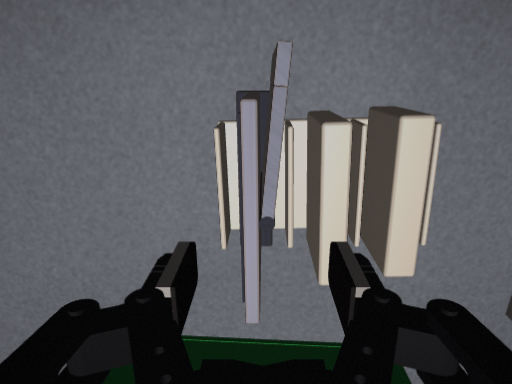

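The wrist view shows the panel's top from (250,98) to (253,322), and the leg's top from the hinge at (268,219) to its end at about (286,42), slightly open.

```bash
python3 - <<'E'
from h import *
p=dict(np.load("w1.npz"))
for n,c in dict(py_front=(241.5,98),py_back=(258.5,98),my_front=(246.5,322),my_back=(259.5,322),hinge=(268,219),leg_a=(277,42),leg_b=(292.5,42)).items():print(n,at(p,c,133).round(1))
a=[at(p,c,133) for c in((250,98),(253,322))];c=(a[0]+a[1])/2;d=a[0]-a[1];print(c,np.linalg.norm(d),np.arctan2(-d[0],d[1]))
E
```

```text
py_front [ 508. -199.  133.]
py_back [ 517.4 -198.4  133. ]
my_front [ 516.8 -347.2  133. ]
my_back [ 525.7 -346.7  133. ]
hinge [ 526.9 -270.2  133. ]
leg_a [ 525.6 -169.3  133. ]
leg_b [ 533.8 -168.9  133. ]
[ 516.967243   -272.81128188  133.        ] 148.47183025885775 0.05732247191550916
```

Request:
step_arm([
  [70, -0.55, -0.3, 0, 0],
  [70, 0, 0, 2.5, 0],
  [70, 0, 0, 2.5, 0],
  [70, 0, 0, 2.0, 0],
  [70, 0, 0, 1.6, 0],
  [70, 0, 0, 0, 0],
  [70, 0, 0, 0, 0],
])

```text
t: 2.47
eef_pos: [522.3, -272.4, 100.4]
eef_rot: [-2.156, -2.285, 0.0]
wrist_force: [0.0, -0.0, -0.0]
finger_gap: 0.698
grip_force: 0.0
```

Request:
step_arm([
  [10, 0, 0, 0, 0],
  [10, 0, 0, 0, 0],
  [10, 0, 0, 0, 0],
  [10, 0, 0, 0, 0],
  [10, 0, 0, 0, 0],
  [10, 0, 0, 0, 0],
  [10, 0, 0, 0, 0],
  [10, 0, 0, 0, 0],
])

```text
t: 3.13
eef_pos: [522.8, -273.1, 101.3]
eef_rot: [2.155, 2.283, 0.0]
wrist_force: [-1.4, 0.2, 6.1]
finger_gap: 0.2
grip_force: 61.8
```

Request:
step_arm([
  [10, 0, 0, -0.8, 0],
  [10, 0, 0, -1.2, 0],
  [10, 0, 0, -1.5, 0],
  [10, 0, 0, -1.5, 0],
  [10, 0, 0, -1.5, 0],
  [10, 0, 0, -1.5, 0],
  [10, 0, 0, -1.5, 0],
  [10, 0, 0, -1.5, 0],
])

```text
t: 3.8
eef_pos: [521.9, -272.5, 210.8]
eef_rot: [-2.156, -2.284, 0.0]
wrist_force: [-0.9, -0.3, -4.9]
finger_gap: 0.202
grip_force: 60.3
```

Request:
step_arm([
  [10, 1.0, 0, 0, -1],
  [10, 2, 0, 0, -1],
  [10, 3, 0, 0, -1],
  [10, 3.5, 0, 0, 0],
  [10, 3.5, 0, 0, 0],
  [10, 3.5, 0, 0, 0],
  [10, 3.5, 0, 0, 0],
  [10, 3.0, 0, 0, 0],
])

```text
t: 4.47
eef_pos: [497.3, -41.3, 209.2]
eef_rot: [-2.093, -2.34, 0.001]
wrist_force: [0.5, -0.3, -4.5]
finger_gap: 0.204
grip_force: 60.3
```

Request:
step_arm([
  [10, 2.0, -1.0, 0, 0],
  [10, 1, -1.0, 0, 0],
  [10, 0, 0, 2, 0],
  [10, 0, 0, 2, 0],
  [10, 0, 0, 2, 0],
  [10, 0, 0, 1.4, 0],
  [10, 0, 0, 0, 0],
  [10, 0, 0, 0, 0],
])

```text
t: 5.13
eef_pos: [474.4, -16.3, 135.4]
eef_rot: [-2.095, -2.339, 0.002]
wrist_force: [-0.8, -0.1, -4.6]
finger_gap: 0.204
grip_force: 60.3
```

```bash
python3 - <<'E'
from h import *
s=robot.get_state();print(s["eef_pos"],s["eef_rot"],s["wrist_force"])
for c in("side","scene"):
    im=viewer.capture(c);cv2.imwrite(f"pics/{c}1.png",im[:,:,::-1])
f=lambda c,x,y,w,h:cv2.resize(cv2.imread(f"pics/{c}1.png")[y:y+h,x:x+w],(400,300),interpolation=cv2.INTER_CUBIC)
cv2.imwrite("pics/c2.png",np.hstack([f("side",110,130,200,150),f("scene",130,90,200,150)]))
E
```

```text
[474.44852138 -16.34046524 135.40540977] [-2.09472252e+00 -2.33907786e+00  2.29667518e-03] [-0.84355676 -0.08483862 -4.55066083]
```

View pics/c2.png

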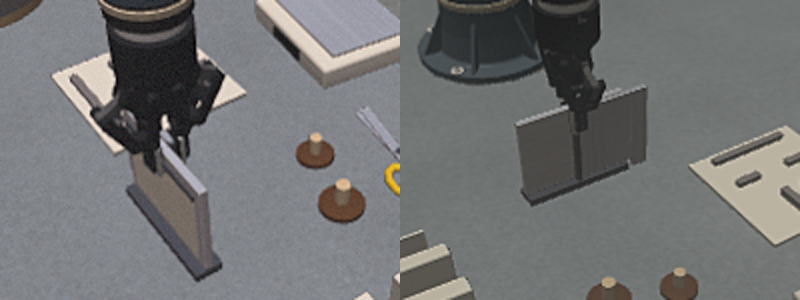

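The stand is held upright with its leg folded, clear of the mushrooms. Lowering it to the bench.

Request:
step_arm([
  [10, 0, 0, 1.5, 0],
  [10, 0, 0, 1.0, 0],
  [10, 0, 0, 0.7, 0],
  [10, 0, 0, 0.5, 0],
  [10, 0, 0, 0.3, 0],
  [10, 0, 0, 0.15, 0],
  [10, 0, 0, 0, 0],
  [10, 0, 0, 0, 0],
])

```text
t: 5.9
eef_pos: [475.9, -16.3, 94.7]
eef_rot: [2.096, 2.34, 0.0]
wrist_force: [1.0, -0.6, -4.3]
finger_gap: 0.206
grip_force: 60.4
```

Request:
step_arm([
  [10, 0, 0, 0.1, 0],
  [10, 0, 0, 0.1, 0],
  [10, 0, 0, 0, 0],
  [10, 0, 0, 0, 0],
])

```text
t: 6.23
eef_pos: [476.0, -16.4, 93.3]
eef_rot: [2.095, 2.339, 0.001]
wrist_force: [-2.5, 0.1, 5.9]
finger_gap: 0.205
grip_force: 61.7
```

Request:
step_arm([
  [30, 0, 0, 0, 0],
  [45, 0, 0, 0, 0],
  [60, 0, 0, 0, 0],
  [60, 0, 0, 0, 0],
  [60, 0, 0, -2.0, 0],
  [60, 0, 0, -3, 0],
  [60, 0, 0, -3, 0],
  [60, 0, 0, -3, 0],
])

```text
t: 6.9
eef_pos: [475.3, -16.3, 203.5]
eef_rot: [-2.096, -2.34, 0.001]
wrist_force: [0.4, -1.0, -0.6]
finger_gap: 0.602
grip_force: 0.0
```

Request:
step_arm([
  [60, 0, 0, 0, 0],
  [60, 0, 0, 0, 0],
])

```text
t: 7.07
eef_pos: [476.7, -16.3, 203.8]
eef_rot: [2.094, 2.338, 0.003]
wrist_force: [0.2, 0.9, -1.1]
finger_gap: 0.601
grip_force: 0.0
```

```bash
python3 - <<'E'
from h import *
s=robot.get_state();print(s["eef_pos"],s["eef_rot"],s["wrist_force"])
p=viewer.camera_params("wrist");im=viewer.capture("wrist");cv2.imwrite("pics/w2.png",im[:,:,::-1])
np.savez("w2.npz",**{k:np.array(v) for k,v in p.items()})
for q in("stand","leg"):
  for d in finder.silhouettes("wrist",q)[:2]:
    r=d["rect"];print(q,round(d["confidence"],2),r)
E
```

```text
[476.71006029 -16.33508871 203.81712199] [2.09421555 2.33819189 0.00346391] [ 0.15683834  0.93151803 -1.13957695]
stand 0.91 [242.8, 32.2, 278.7, 290.5]
leg 0.82 [263.7, 33.9, 280.2, 195.2]
leg 0.32 [312.5, 330.8, 332.5, 365.7]
```

View pics/w2.png

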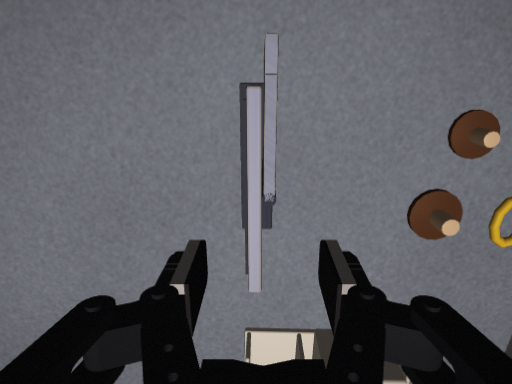

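The stand is on the bench: panel top (254,87)–(254.5,291), hinge (269,197), leg nearly folded with its end at (272,34). Mushrooms at the right are undisturbed. Next, the stand pose and the pushing path.

```bash
python3 - <<'E'
from h import *
p=dict(np.load("w2.npz"))
a=[at(p,c,125) for c in((254,86.5),(254.7,291))];c=(a[0]+a[1])/2;d=a[0]-a[1];yaw=np.arctan2(-d[0],d[1]);print(c,np.linalg.norm(d),yaw)
h=at(p,(269,197),125);e=at(p,(271.5,34),125);print("hinge",h,"end",e,"len",np.linalg.norm(e-h))
from scipy.spatial.transform import Rotation as Rt
s=robot.get_state();R=Rt.from_rotvec(s["eef_rot"]).as_matrix();print("tool yaw",np.arctan2(R[1,1],R[0,1]),s["joint_pos"][5])
X=np.array([np.cos(yaw),np.sin(yaw)]);Y=np.array([-X[1],X[0]])
o=(c[:2]+h[:2]-10*X)/2;print("origin est",o, "hinge-c local",(h[:2]-c[:2])@X,(h[:2]-c[:2])@Y)
T=R[:2,:2].T
cur=s["eef_pos"][:2]
L=[(-28,95),(-12,95)]
for t in np.deg2rad([0,10,20,30,40,50,60,70,80,86,90]):
    r=88;cc=np.array([10+r*np.sin(t)-4*np.cos(t),r*np.cos(t)+4*np.sin(t)]);L.append(cc+[-14.5,11])
for l in L:
    w=o+l[0]*X+l[1]*Y;dd=T@(w-cur)/10;cur=w;print(np.round(l),w.round(),"tool cm",dd.round(2))
E
```

```text
[470.87130156 -16.9245936  125.        ] 147.6696070513515 0.10512296845055244
hinge [480.69976297 -14.66607509 125.        ] end [470.40418401  87.45154373 125.        ] len 102.63531077858057
tool yaw 0.10999970961344095 1.4265845688697956
origin est [470.81313393 -16.31998164] hinge-c local 10.011190151115404 1.2147555969647839
[-28  95] [433.  75.] tool cm [ 9.55 -3.17]
[-12  95] [449.  77.] tool cm [-0.01  1.6 ]
[-8. 99.] [452.  81.] tool cm [0.4  0.35]
[ 7. 98.] [467.  82.] tool cm [-0.07  1.53]
[22. 95.] [483.  81.] tool cm [-0.34  1.5 ]
[36. 89.] [497.  76.] tool cm [-0.59  1.42]
[49. 81.] [511.  69.] tool cm [-0.83  1.29]
[60. 71.] [523.  60.] tool cm [-1.04  1.13]
[70. 58.] [534.  49.] tool cm [-1.22  0.93]
[77. 45.] [543.  36.] tool cm [-1.36  0.7 ]
[81. 30.] [549.  22.] tool cm [-1.47  0.46]
[83. 21.] [551.  13.] tool cm [-0.91  0.15]
[84. 15.] [552.   7.] tool cm [-0.61  0.05]
```

Request:
step_arm([
  [0, 3.2, -1.1, 0, 0],
  [0, 3.2, -1.1, 0, 0],
  [0, 3.1, -1.0, 0, 0],
  [0, 0, 0, 0, 0],
  [0, 0, 0, 3.0, 0],
  [0, 0, 0, 3.0, 0],
  [0, 0, 0, 3.0, 0],
  [0, 0, 0, 1.6, 0],
])

```text
t: 7.88
eef_pos: [431.1, 74.1, 92.7]
eef_rot: [-2.094, -2.338, 0.006]
wrist_force: [0.0, -0.8, -0.0]
finger_gap: -0.002
grip_force: 0.0
```

Request:
step_arm([
  [0, 0, 0.8, 0, 0],
  [0, 0, 0.8, 0, 0],
  [0, 0.4, 0.35, 0, 0],
  [0, 0, 0.75, 0, 0],
  [0, -0.07, 0.75, 0, 0],
  [0, -0.17, 0.75, 0, 0],
  [0, -0.17, 0.75, 0, 0],
  [0, -0.3, 0.7, 0, 0],
])

```text
t: 8.55
eef_pos: [491.0, 77.8, 96.7]
eef_rot: [2.096, 2.34, 0.001]
wrist_force: [-0.6, 1.1, 0.7]
finger_gap: 0.002
grip_force: 0.1
```

Request:
step_arm([
  [0, -0.3, 0.7, 0, 0],
  [0, -0.4, 0.65, 0, 0],
  [0, -0.43, 0.65, 0, 0],
  [0, -0.5, 0.57, 0, 0],
  [0, -0.54, 0.57, 0, 0],
  [0, -0.6, 0.47, 0, 0],
  [0, -0.62, 0.47, 0, 0],
  [0, -0.68, 0.35, 0, 0],
])

```text
t: 9.22
eef_pos: [538.9, 41.5, 96.3]
eef_rot: [-2.096, -2.34, 0.0]
wrist_force: [-0.2, 0.8, 0.1]
finger_gap: -0.001
grip_force: 0.1
```

Request:
step_arm([
  [0, -0.68, 0.35, 0, 0],
  [0, -0.6, 0.2, 0, 0],
  [0, -0.5, 0.15, 0, 0],
  [0, -0.4, 0.1, 0, 0],
  [0, -0.3, 0.05, 0, 0],
  [0, -0.2, 0.05, 0, 0],
  [0, 0, 0, 0, 0],
  [0, 0, 0, 0, 0],
])

```text
t: 9.88
eef_pos: [550.1, 16.5, 96.4]
eef_rot: [-2.096, -2.34, 0.0]
wrist_force: [0.1, 0.6, -0.4]
finger_gap: 0.004
grip_force: 0.0
```

```bash
python3 - <<'E'
from h import *
s=robot.get_state();print(s["eef_pos"],s["wrist_force"])
w=viewer.capture("wrist");S=viewer.capture("scene")[80:230,130:330];D=viewer.capture("side")[130:280,110:310]
z=lambda i:cv2.resize(i[:,:,::-1],(400,300),interpolation=cv2.INTER_CUBIC)
cv2.imwrite("pics/c3.png",np.vstack([np.hstack([z(S),z(D)]),np.hstack([z(w),z(w)*0])]))
p=viewer.camera_params("wrist");np.savez("w3.npz",**{k:np.array(v) for k,v in p.items()})
E
```

```text
[550.13191821  16.48441562  96.38142158] [ 0.10690421  0.56246997 -0.35350282]
```

View pics/c3.png

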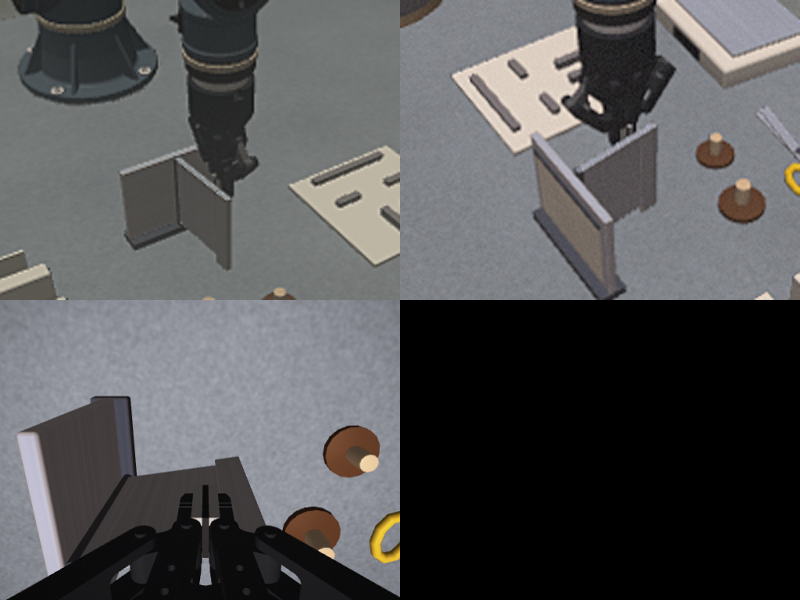

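The leg is out to roughly 80°, and the shut fingertips are against it. I'll continue gently to the stop.

Request:
step_arm([
  [0, -0.2, 0, 0, 0],
  [0, -0.2, 0, 0, 0],
  [0, -0.2, 0, 0, 0],
  [0, -0.2, 0, 0, 0],
  [0, -0.1, 0, 0, 0],
  [0, 0, 0, 0, 0],
  [0, 0, 0, 0, 0],
])

```text
t: 10.62
eef_pos: [551.2, 7.4, 96.4]
eef_rot: [-2.096, -2.34, 0.0]
wrist_force: [-0.2, -0.3, 0.9]
finger_gap: -0.003
grip_force: 0.0
```

```bash
cat > fit.py <<'E'
# fit stand pose + leg angle on bench (or at height z0) to leg/panel top-edge via stand masks from scene and side
from h import *
from scipy.optimize import minimize
def boxes(x,y,yaw,th,z0):
    B=[]
    c,s=np.cos(yaw),np.sin(yaw)
    def add(pts):
        P=np.array(pts,float);B.append(np.c_[x+c*P[:,0]-s*P[:,1],y+s*P[:,0]+c*P[:,1],z0+P[:,2]])
    bx=lambda a,b,d,e,f,g:[(i,j,k) for i in(a,b) for j in(d,e) for k in(f,g)]
    add(bx(-16,16,-75,75,0,12));add(bx(-5,5,-75,75,12,125))
    for r0,r1,zl in((0,105,16),(82,105,2)):
        q=[]
        for r in(r0,r1):
            for n in(-4,4):
                for z in(zl,125):q.append((10+r*np.sin(th)+n*np.cos(th),r*np.cos(th)-n*np.sin(th),z))
        add(q)
    return B
def render(p,par,z0):
    m=np.zeros((384*4,512*4),np.uint8)
    for b in boxes(*par,z0):cv2.fillConvexPoly(m,cv2.convexHull((proj(p,b)*4+1.5).round().astype(np.int32)),255)
    return cv2.resize(m,(512,384),interpolation=cv2.INTER_AREA)/255.
def fit(par,z0=0,cams=("scene","side","wrist"),fixth=None):
    V=[]
    for n in cams:
        p=viewer.camera_params(n);viewer.capture(n);d=finder.silhouettes(n,"stand")
        if d:V.append((p,d[0]["mask"]));print(n,round(d[0]["confidence"],2),d[0]["rect"])
    def cost(u):
        return sum((np.abs(render(p,(u[0],u[1],u[2]/100,u[3]/100),z0)-m)).sum() for p,m in V)
    u0=np.array([par[0],par[1],par[2]*100,par[3]*100])
    r=minimize(cost,u0,method="Nelder-Mead",options=dict(initial_simplex=np.vstack([u0]+[u0+d for d in np.diag([6,6,5,-12])]),maxiter=250))
    print("fit x,y,yaw,leg",r.x[:2].round(1),(r.x[2:]/100).round(3),"cost",round(r.fun),"start",round(cost(u0)));return r.x
E
python3 - <<'E'
from h import *
s=robot.get_state();print(s["eef_pos"],s["wrist_force"],s["torque"])
E
```

```text
[551.17875012   7.3881873   96.35201465] [-0.23170117 -0.3261871   0.87298851] [-0.04092843 -0.049057   -0.00623505]
```

Request:
step_arm([
  [0, 0.7, 0, 0, 0],
  [0, 1.0, 0, 0, 0],
  [0, 0, 0, -3.5, 0],
  [0, 0, 0, -4, 0],
  [0, 0, 0, -4, 0],
  [60, -1.5, -2, 0, 0],
  [60, -1.5, -2, 0, 0],
  [60, 0, 0, 0, 0],
])

```text
t: 11.28
eef_pos: [510.5, -10.5, 212.4]
eef_rot: [2.096, 2.34, -0.001]
wrist_force: [1.2, 0.3, 0.5]
finger_gap: 0.419
grip_force: 0.0
```

Request:
step_arm([
  [60, 0, 0, 0, 0],
  [60, 0, 0, 0, 0],
  [60, 0, 0, 0, 0],
])

```text
t: 11.53
eef_pos: [513.3, -9.0, 211.1]
eef_rot: [-2.095, -2.341, -0.0]
wrist_force: [0.2, -0.8, 0.5]
finger_gap: 0.598
grip_force: 0.0
```

```bash
python3 - <<'E'
from fit import *
s=robot.get_state();print(s["eef_pos"],s["wrist_force"])
p=viewer.camera_params("wrist");im=viewer.capture("wrist");cv2.imwrite("pics/w4.png",im[:,:,::-1])
np.savez("w4.npz",**{k:np.array(v) for k,v in p.items()})
fit((471,-16.5,.105,1.5))
E
```

```text
[513.34632322  -8.99428003 211.12137007] [ 0.15258999 -0.78463047  0.48199263]
scene 0.67 [191.0, 149.7, 243.5, 214.3]
side 0.95 [174.7, 193.3, 241.9, 280.9]
wrist 0.56 [195.0, 85.4, 368.7, 288.9]
fit x,y,yaw,leg [472.6 -17. ] [0.096 1.528] cost 1453 start 2600
```

View pics/w4.png

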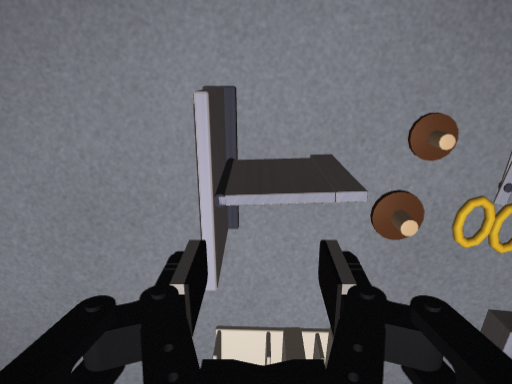

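The leg's top runs from (219,199) to (366,196) and the panel's top from (202,92) to (211,290). Next, the angle between them.

```bash
python3 - <<'E'
from h import *
p=dict(np.load("w4.npz"));im=cv2.imread("pics/w4.png",0)
A=lambda u,v:at(p,(u,v),125)[:2]
# refine edges: bright top faces. lower edge of leg, by gradient per column; left edge of panel per row
g=cv2.GaussianBlur(im,(3,3),0).astype(float)
gy=np.diff(g,axis=0);gx=np.diff(g,axis=1)
def sub(a):
    i=int(np.argmax(a));
    if 0<i<len(a)-1:
        d=a[i-1]-2*a[i]+a[i+1];return i+.5*(a[i-1]-a[i+1])/d
    return i
def line(P):
    P=np.array(P);m=np.median(P,0)
    vx,vy,x0,y0=cv2.fitLine(P.astype(np.float32),cv2.DIST_HUBER,0,.3,.01).ravel();return np.array([vx,vy]),np.array([x0,y0])
lo=[A(u,194+sub(-gy[194:212,u])+.5) for u in range(226,333)]
up=[A(u,182+sub(gy[182:200,u])+.5) for u in range(226,333)]
pl=[A(188+sub(gx[v,188:206])+.5,v) for v in range(100,285)]
pr=[A(200+sub(-gx[v,200:222])+.5,v) for v in range(100,285)]
for n,P in dict(lo=lo,up=up,pl=pl,pr=pr).items():
    d,c=line(P);
    if n in("lo","up"):d=d*np.sign(d[0]);print(n,np.arctan2(d[1],d[0]),c)
    else:d=d*np.sign(d[1]);print(n,np.arctan2(-d[0],d[1]),c)
print("panel ends",A(202,91.5),A(211.5,290.5),"leg end",A(366,192),A(366,200.5))
E
```

```text
lo 0.14149152 [530.0982   -13.053246]
up 0.14054734 [529.1205    -5.628659]
pl 0.11652716 [468.0482     -7.9122868]
pr 0.10575052 [477.05057   -9.373311]
panel ends [466.29159081  56.88375592] [481.93682724 -91.31962303] leg end [584.88639982   1.32176848] [586.17115789  -4.94418536]
```

The leg is at about 1.54 rad, so it needs about 3 mm more push. Going back for it.

Request:
step_arm([
  [0, 1.5, 2, 0, 0],
  [0, 1.5, 2, 0, 0],
  [0, 0, 0, 0, 0],
  [0, 0, 0, 0, 0],
  [0, 0, 0, 4, 0],
  [0, 0, 0, 4, 0],
  [0, 0, 0, 3.5, 0],
  [0, 0, 0, 0, 0],
])

```text
t: 12.55
eef_pos: [544.5, 23.7, 90.5]
eef_rot: [-2.092, -2.334, 0.012]
wrist_force: [-1.5, -0.4, -0.2]
finger_gap: 0.001
grip_force: 0.0
```

Request:
step_arm([
  [0, -0.7, 0, 0, 0],
  [0, -0.5, 0, 0, 0],
  [0, -0.3, 0, 0, 0],
  [0, -0.2, 0, 0, 0],
  [0, -0.1, 0, 0, 0],
  [0, -0.1, 0, 0, 0],
  [0, -0.1, 0, 0, 0],
  [0, 0, 0, 0, 0],
])

```text
t: 13.22
eef_pos: [551.8, 4.6, 96.8]
eef_rot: [2.096, 2.34, 0.001]
wrist_force: [0.2, 0.7, 0.1]
finger_gap: -0.004
grip_force: 0.3
```

Request:
step_arm([
  [0, -0.1, 0, 0, 0],
  [0, -0.1, 0, 0, 0],
  [0, 0, 0, 0, 0],
  [0, 0, 0, 0, 0],
])

```text
t: 13.55
eef_pos: [551.9, 2.7, 96.4]
eef_rot: [-2.096, -2.34, -0.0]
wrist_force: [0.0, 1.8, 1.4]
finger_gap: 0.001
grip_force: 0.9
```

Request:
step_arm([
  [0, 0.5, 0, 0, 0],
  [0, 1.4, 0, 0, 0],
  [0, 0, 0, -3.5, 0],
  [0, 0, 0, -4, 0],
  [0, 0, 0, -4, 0],
  [60, -1.5, -2, 0, 0],
  [60, -1.5, -2, 0, 0],
  [60, 0, 0, 0, 0],
])

```text
t: 14.22
eef_pos: [510.6, -14.4, 212.1]
eef_rot: [2.097, 2.339, -0.003]
wrist_force: [1.1, -0.4, -0.9]
finger_gap: 0.419
grip_force: 0.0
```

Request:
step_arm([
  [60, 0, 0, 0, 0],
  [60, 0, 0, 0, 0],
  [60, 0, 0, 0, 0],
])

```text
t: 14.47
eef_pos: [513.6, -12.4, 211.0]
eef_rot: [-2.096, -2.34, 0.0]
wrist_force: [-0.4, -0.2, 0.3]
finger_gap: 0.598
grip_force: 0.0
```

```bash
cat > ang.py <<'E'
from fit import *
def sub(a):
    i=int(np.argmax(a))
    if 0<i<len(a)-1:
        d=a[i-1]-2*a[i]+a[i+1];return i+.5*(a[i-1]-a[i+1])/d
    return i
def line(P):
    vx,vy,x0,y0=cv2.fitLine(np.array(P,np.float32),cv2.DIST_HUBER,0,.3,.01).ravel();return np.array([vx,vy]),np.array([x0,y0])
def angles(p,im,par,z=125):
    "edges of the bright top faces near the place predicted by par=(x,y,yaw,leg)"
    g=cv2.GaussianBlur(cv2.cvtColor(im,cv2.COLOR_RGB2GRAY),(3,3),0).astype(np.float32)
    x,y,yaw,th=par;c,s=np.cos(yaw),np.sin(yaw)
    W=lambda a,b:(x+c*a-s*b,y+s*a+c*b,z)
    def edge(f,nrm,sg):   # f: list of local pts, nrm: local normal in mm
        out=[]
        for a,b in f:
            k=np.arange(-5,5.01,.25);q=proj(p,[W(a+nrm[0]*j,b+nrm[1]*j) for j in k]).astype(np.float32)
            v=cv2.remap(g,q[:,0].copy(),q[:,1].copy(),cv2.INTER_LINEAR).ravel();d=sg*np.gradient(v)
            i=int(np.argmax(d))
            if 2<i<len(k)-3:
                j=k[0]+.25*(i-1+sub(d[i-1:i+2]));out.append(W(a+nrm[0]*j,b+nrm[1]*j)[:2])
        return line(out)
    R={}
    for n,a,sg in(("pf",-5,1),("pb",5,-1)):
        d,cc=edge([(a,b) for b in np.r_[np.linspace(-70,-15,40),np.linspace(15,70,40)]],(1,0),sg);d=d*np.sign(d[1]);R[n]=(np.arctan2(-d[0],d[1]),cc)
    for n,b,sg in(("l-",-4,1),("l+",4,-1)):
        d,cc=edge([(10+r,b) for r in np.linspace(8,70,60)],(0,1),sg);d=d*np.sign(d[0]);R[n]=(np.arctan2(d[1],d[0]),cc)
    for n in R:print(n,round(float(R[n][0]),4),R[n][1].round(1))
E
python3 - <<'E'
from ang import *
s=robot.get_state();print(s["eef_pos"],s["wrist_force"])
p=viewer.camera_params("wrist");im=viewer.capture("wrist");cv2.imwrite("pics/w5.png",im[:,:,::-1])
np.savez("w5.npz",**{k:np.array(v) for k,v in p.items()})
u=fit((472.6,-17,.105,1.56));angles(p,im,(u[0],u[1],u[2]/100,u[3]/100))
p=dict(np.load("w4.npz"));print("before");angles(p,cv2.imread("pics/w4.png")[:,:,::-1],(472.6,-17,.107,1.55))
E
```

```text
[513.57262688 -12.36235136 211.03400557] [-0.37027956 -0.15600647  0.28538928]
scene 0.6 [189.5, 151.1, 240.8, 214.7]
side 0.78 [175.3, 193.9, 242.8, 286.3]
wrist 0.67 [197.7, 82.8, 368.3, 285.2]
fit x,y,yaw,leg [472.3 -17.2] [0.078 1.567] cost 1401 start 2255
pf 0.0807 [466.   19.8]
pb 0.0801 [478.1 -16.7]
l- 0.0874 [533.8 -15.9]
l+ 0.0863 [518.2  -9.8]
before
pf 0.1311 [471.1 -27.1]
pb 0.1052 [477.8 -16.4]
l- 0.1403 [517.2 -14.9]
l+ 0.1416 [520.8  -6.8]
```

The leg is now perpendicular to the panel within 0.01 rad, and the stand itself turned slightly, so the stop was reached. Next I'll regrip the panel beside the leg on the +y side.

Request:
step_arm([
  [60, 1.1, -2.0, 0, 0.8],
  [60, 1.1, -2.05, 0, 0.9],
  [60, 0, 0, 0, 0],
  [60, 0, 0, 2.5, 0],
  [60, 0, 0, 2.5, 0],
  [60, 0, 0, 1.5, 0],
  [60, 0, 0, 0, 0],
  [60, 0, 0, 0, 0],
])

```text
t: 15.48
eef_pos: [470.5, 4.9, 146.2]
eef_rot: [-2.13, -2.308, 0.001]
wrist_force: [-0.1, 0.4, 0.9]
finger_gap: 0.6
grip_force: 0.0
```

```bash
python3 - <<'E'
from ang import *
s=robot.get_state();print(s["eef_pos"],s["eef_rot"],s["wrist_force"])
p=viewer.camera_params("wrist");im=viewer.capture("wrist");cv2.imwrite("pics/w6.png",im[:,:,::-1])
angles(p,im,(472.6,-17.2,.08,1.565))
E
```

```text
[470.52275558   4.9451131  146.22528997] [-2.12965850e+00 -2.30818544e+00  1.49007322e-03] [-0.08956925  0.40698088  0.8688054 ]
pf 0.0814 [469.1 -21.5]
pb 0.0754 [478.  -18.8]
l- 0.0897 [522.3 -16.6]
l+ 0.091 [522.   -9.1]
```

View pics/w6.png

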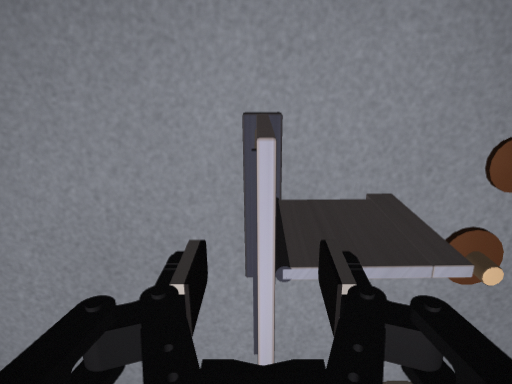

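The panel top is centred between the fingers at column ~265, and the leg face at row ~270 is clear of the right finger. Descending and gripping.

Request:
step_arm([
  [60, 0, 0, 1.5, 0],
  [60, 0, 0, 1.5, 0],
  [60, 0, 0, 1.2, 0],
  [60, 0, 0, 0.9, 0],
  [60, 0, 0, 0, 0],
  [60, 0, 0, 0, 0],
])

```text
t: 16.03
eef_pos: [471.1, 5.0, 96.0]
eef_rot: [2.13, 2.309, 0.0]
wrist_force: [-0.4, -0.4, -0.3]
finger_gap: 0.603
grip_force: 0.0
```

Request:
step_arm([
  [30, 0, 0, 0, 0],
  [0, 0, 0, 0, 0],
  [0, 0, 0, 0, 0],
  [0, 0, 0, 0, 0],
  [0, 0, 0, 0, 0],
  [0, 0, 0, 0, 0],
  [0, 0, 0, 0, 0],
  [0, 0, 0, 0, 0],
])

```text
t: 16.7
eef_pos: [470.5, 4.9, 96.1]
eef_rot: [2.13, 2.309, 0.0]
wrist_force: [-2.4, -0.3, 6.0]
finger_gap: 0.105
grip_force: 58.8
```

Request:
step_arm([
  [0, 0, 0, -0.3, 0],
  [0, 0, 0, -0.7, 0],
  [0, 0, 0, -1.2, 0],
  [0, 0, 0, -1.5, 0],
  [0, 0, 0, -1.5, 0],
  [0, 0, 0, -0.9, 0],
  [0, 0, 0, -0.3, 0],
  [0, 0, 0, 0, 0],
])

```text
t: 17.37
eef_pos: [471.0, 5.0, 159.9]
eef_rot: [2.13, 2.308, 0.001]
wrist_force: [0.6, 0.2, -5.2]
finger_gap: 0.105
grip_force: 58.6
```

```bash
python3 - <<'E'
from ang import *
s=robot.get_state();print(s["eef_pos"],s["eef_rot"],s["wrist_force"],s["torque"])
p=viewer.camera_params("wrist");im=viewer.capture("wrist");cv2.imwrite("pics/w7.png",im[:,:,::-1])
z0=s["eef_pos"][2]-96
angles(p,im,(472.6,-17.2,.08,1.565),z0+125)
fit((472.6,-17.2,.08,1.565),z0,("scene","side"))
# dock edges from the wrist/scene masks
q=finder.silhouettes("scene","dock_seat");print([(round(d["confidence"],2),d["rect"]) for d in q])
E
```

```text
[471.03509873   5.02501904 159.94537386] [2.13003543e+00 2.30830081e+00 1.21639901e-03] [ 0.62136844  0.21062457 -5.21554172] [ 0.04716571  0.05963702 -0.00710332]
pf 0.0891 [464.9  18.3]
pb 0.0769 [474.3  14.1]
l- 0.1547 [521.9 -17.9]
l+ 0.0919 [522.4  -9.4]
scene 0.65 [187.6, 127.2, 242.9, 196.6]
side 0.67 [172.6, 173.2, 242.3, 264.2]
fit x,y,yaw,leg [472.2 -18.4] [0.075 1.579] cost 825 start 934
[(0.74, [274.2, 156.7, 368.5, 212.2])]
```

Held with the leg at its stop (fit 1.58). Carrying it gently toward the dock and remeasuring the dock from near.

Request:
step_arm([
  [0, 0.2, 0.1, 0, 0],
  [0, 0.4, 0.2, 0, -0.2],
  [0, 0.6, 0.2, 0, -0.2],
  [0, 0.8, 0.2, 0, -0.2],
  [0, 1.0, 0.2, 0, -0.2],
  [0, 1.2, 0.2, 0, -0.2],
  [0, 1.4, 0.2, 0, -0.2],
  [0, 1.4, 0.2, 0, -0.2],
])

```text
t: 18.33
eef_pos: [479.2, 77.5, 159.4]
eef_rot: [-2.101, -2.335, -0.0]
wrist_force: [-0.0, -0.4, -4.6]
finger_gap: 0.108
grip_force: 58.6
```

Request:
step_arm([
  [0, 1.4, 0.2, 0, -0.2],
  [0, 1.2, 0.2, 0, -0.1],
  [0, 1.2, 0.2, 0, 0],
  [0, 1.0, 0.2, 0, 0],
  [0, 0.8, 0.2, 0, 0],
  [0, 0.6, 0.2, 0, 0],
  [0, 0.4, 0.2, 0, 0],
  [0, 0.2, 0.1, 0, 0],
])

```text
t: 19.0
eef_pos: [486.9, 145.7, 159.3]
eef_rot: [-2.096, -2.34, 0.0]
wrist_force: [-0.7, -0.0, -5.6]
finger_gap: 0.105
grip_force: 58.6
```

Request:
step_arm([
  [0, 0, 0, 0, 0],
  [0, 0, 0, 0, 0],
  [0, 0, 0, 0, 0],
])

```text
t: 19.25
eef_pos: [486.6, 144.8, 159.3]
eef_rot: [-2.097, -2.34, 0.0]
wrist_force: [0.5, -0.0, -5.0]
finger_gap: 0.106
grip_force: 58.6
```

```bash
python3 - <<'E'
from h import *
s=robot.get_state();print(s["eef_pos"],s["eef_rot"],s["wrist_force"])
p=viewer.camera_params("wrist");im=viewer.capture("wrist");cv2.imwrite("pics/w8.png",im[:,:,::-1])
np.savez("w8.npz",**{k:np.array(v) for k,v in p.items()})
E
```

```text
[486.62147796 144.83077041 159.3350674 ] [-2.09661816e+00 -2.33952047e+00  4.98311228e-04] [ 0.48584163 -0.02621921 -5.04786678]
```

View pics/w8.png

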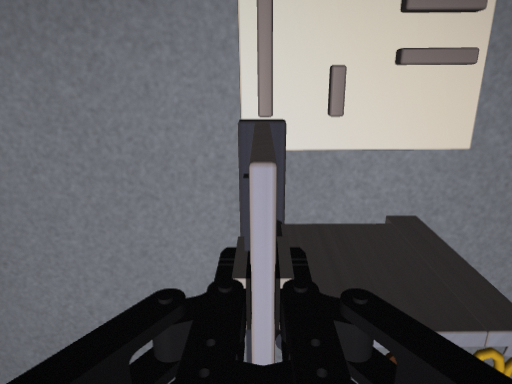

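The wrist view shows the dock ahead of the held stand: plate near corners (241,151) and (470.5,149.5), lip's inner face at u≈272, rear block (330–346, 65–117), kerbs at rows 48–64 and up to 12. Next, the seat position.

```bash
python3 - <<'E'
from h import *
p=dict(np.load("w8.npz"));im=cv2.imread("pics/w8.png")
A=lambda u,v,z=8:at(p,(u,v),z)[:2]
P=dict(c0=A(242,151),c1=A(470.5,149.5),left_top=A(238.5,2),right_top=A(495,2))
for k,v in P.items():print(k,v.round(1))
d=P["c1"]-P["c0"];yaw=np.arctan2(d[1],d[0]);print("near edge",np.linalg.norm(d),yaw)
e=P["left_top"]-P["c0"];e2=P["right_top"]-P["c1"];print("yaw sides",np.arctan2(-e[0],e[1]),np.arctan2(-e2[0],e2[1]))
X=np.array([np.cos(yaw),np.sin(yaw)]);Y=np.array([-X[1],X[0]])
print("seat from corners",P["c0"]+50*X+95*Y,P["c1"]-150*X+95*Y)
s0=(P["c0"]+50*X+95*Y+P["c1"]-150*X+95*Y)/2
for n,uv,z in(("lip in top",(271.5,100),18),("lip in base",(272.5,60),8),("block left base",(330,100),8),("block near top",(337,117),18),("kerb1 far top",(437,48),22),("kerb1 near top",(437,62),22),("kerb1 near base",(437,64.5),8),("kerb2 near top",(440,10),22),("kerb2 near base",(440,12),8)):
    w=A(*uv,z)-s0;print(n,(w@X).round(1),(w@Y).round(1))
u,c=im.shape[:2],None
for l in((-23,0,8),(0,0,8),(105,0,8)):
    pass
from fit import render
s=robot.get_state();z0=s["eef_pos"][2]-96
# held panel: far end of its top (252..274,163)
t=[at(p,c,z0+125)[:2] for c in((250,165),(275,165))];m=(t[0]+t[1])/2;print("panel +y top end",t,"rel TCP",m-s["eef_pos"][:2])
f=[at(p,c,z0+12)[:2] for c in((239,121),(285,121))];print("foot +y end",f,(f[0]+f[1])/2-s["eef_pos"][:2])
le=at(p,(496,333),z0+125)[:2];print("leg+ face pt",le)
E
```

```text
c0 [466.2 160.6]
c1 [664.  183.7]
left_top [453.  276.3]
right_top [649.4 298.2]
near edge 199.14448115228444 0.11604425268494614
yaw sides 0.1137042096224151 0.1273743000113531
seat from corners [504.90791317 260.78449047] [504.05814819 260.6854351 ]
lip in top -24.2 -51.4
lip in base -23.1 -20.7
block left base 24.8 -52.4
block near top 29.3 -65.2
kerb1 far top 101.5 -13.4
kerb1 near top 103.0 -23.5
kerb1 near base 110.0 -24.9
kerb2 near top 100.0 12.7
kerb2 near base 106.7 13.6
panel +y top end [array([476.3304342 , 195.15545548]), array([484.80452975, 196.08198742])] rel TCP [-6.03558914 50.78349602]
foot +y end [array([465.08488341, 194.86560142]), array([494.96683338, 198.12946541])] [-6.57721272 51.66230799]
leg+ face pt [582.35397532 136.19606307]
```

Seat ≈ (505, 260.5), yaw 0.117, confirmed by the lip, block and kerb offsets. Moving over it.

Request:
step_arm([
  [0, 0.2, 0.1, 0, 0],
  [0, 0.4, 0.2, 0, -0.1],
  [0, 0.6, 0.2, 0, -0.1],
  [0, 0.8, 0.2, 0, -0.1],
  [0, 1.0, 0.2, 0, -0.1],
  [0, 1.2, 0.2, 0, 0],
  [0, 1.4, 0.3, 0, 0],
  [0, 1.4, 0.3, 0, 0],
])

```text
t: 19.97
eef_pos: [495.5, 218.5, 159.3]
eef_rot: [-2.087, -2.348, -0.0]
wrist_force: [-0.5, -0.3, -5.5]
finger_gap: 0.105
grip_force: 58.6
```

Request:
step_arm([
  [0, 1.2, 0.3, 0, 0],
  [0, 1.2, 0.2, 0, 0],
  [0, 1.2, 0.2, 0, 0],
  [0, 1.0, 0.2, 0, 0],
  [0, 0.8, 0.2, 0, 0],
  [0, 0.6, 0.2, 0, 0],
  [0, 0.4, 0.1, 0, 0],
  [0, 0.2, 0.1, 0, 0],
])

```text
t: 20.63
eef_pos: [502.8, 284.5, 159.3]
eef_rot: [-2.088, -2.348, 0.0]
wrist_force: [0.1, -0.3, -4.8]
finger_gap: 0.105
grip_force: 58.6
```

Request:
step_arm([
  [0, 0, 0, 0.7, 0],
  [0, 0, 0, 1.0, 0],
  [0, 0, 0, 0.7, 0],
  [0, 0, 0, 0.2, 0],
  [0, 0, 0, 0, 0],
  [0, 0, 0, 0, 0],
])

```text
t: 21.13
eef_pos: [502.6, 283.7, 133.2]
eef_rot: [-2.088, -2.347, 0.001]
wrist_force: [0.5, 0.6, -5.1]
finger_gap: 0.105
grip_force: 58.6
```

```bash
python3 - <<'E'
from h import *
s=robot.get_state();print(s["eef_pos"],s["eef_rot"],s["wrist_force"])
p=viewer.camera_params("wrist");im=viewer.capture("wrist");cv2.imwrite("pics/w9.png",im[:,:,::-1])
np.savez("w9.npz",**{k:np.array(v) for k,v in p.items()})
S=viewer.capture("scene")[75:225,230:430];D=viewer.capture("side")[90:240,70:270]
z=lambda i:cv2.resize(i[:,:,::-1],(400,300),interpolation=cv2.INTER_CUBIC)
cv2.imwrite("pics/c9.png",np.vstack([np.hstack([z(S),z(D)]),np.hstack([z(im),z(im[100:300,180:447])])]))
E
```

```text
[502.60758453 283.71511572 133.1619405 ] [-2.08812201e+00 -2.34693610e+00  9.45829866e-04] [ 0.47616216  0.55312802 -5.09220309]
```

View pics/c9.png

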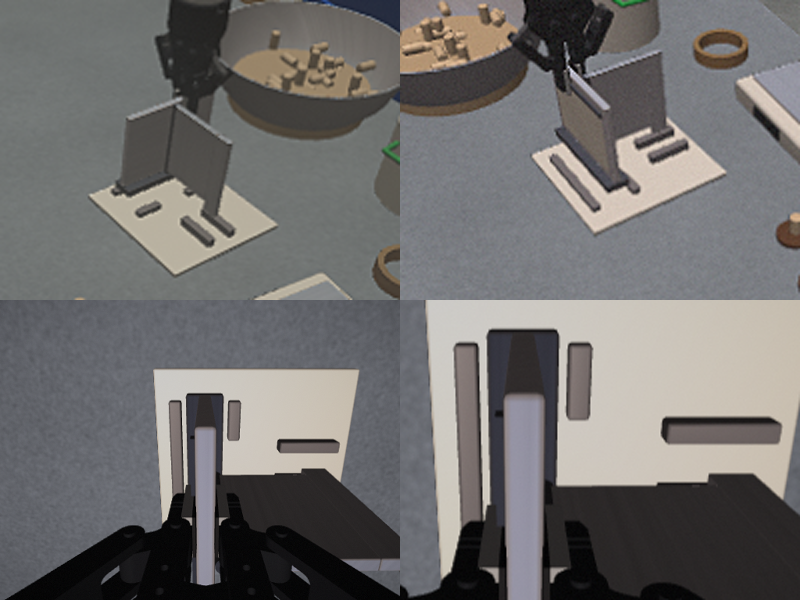

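The foot hangs centred between the lip and rear block (crop columns 488–558 between 478 and 567), and the leg is above the channel. Lowering.

Request:
step_arm([
  [0, 0, 0, 0.5, 0],
  [0, 0, 0, 0.6, 0],
  [0, 0, 0, 0.5, 0],
  [0, 0, 0, 0.4, 0],
  [0, 0, 0, 0.3, 0],
  [0, 0, 0, 0.2, 0],
  [0, 0, 0, 0, 0],
  [0, 0, 0, 0, 0],
])

```text
t: 21.95
eef_pos: [502.7, 284.0, 108.3]
eef_rot: [-2.088, -2.347, 0.0]
wrist_force: [-0.2, -0.6, -4.7]
finger_gap: 0.106
grip_force: 58.5
```

Request:
step_arm([
  [0, 0, 0, 0.2, 0],
  [0, 0, 0, 0.15, 0],
  [0, 0, 0, 0, 0],
  [0, 0, 0, 0, 0],
])

```text
t: 22.28
eef_pos: [502.6, 284.0, 104.8]
eef_rot: [-2.088, -2.347, 0.0]
wrist_force: [-0.4, -0.6, -4.0]
finger_gap: 0.106
grip_force: 58.5
```

Request:
step_arm([
  [0, 0, 0, 0.1, 0],
  [0, 0, 0, 0, 0],
  [0, 0, 0, 0, 0],
])

```text
t: 22.53
eef_pos: [502.9, 284.2, 104.2]
eef_rot: [2.088, 2.348, 0.001]
wrist_force: [-0.2, 1.6, -2.9]
finger_gap: 0.108
grip_force: 59.0
```

Request:
step_arm([
  [0, 0, 0, 0.1, 0],
  [0, 0, 0, 0, 0],
  [0, 0, 0, 0, 0],
])

```text
t: 22.78
eef_pos: [503.0, 284.3, 104.1]
eef_rot: [2.088, 2.347, 0.002]
wrist_force: [-3.0, 0.2, 6.3]
finger_gap: 0.106
grip_force: 60.4
```

Floor contact is at the expected height. Releasing and rising straight up.

Request:
step_arm([
  [20, 0, 0, 0, 0],
  [35, 0, 0, 0, 0],
  [50, 0, 0, 0, 0],
  [60, 0, 0, 0, 0],
  [60, 0, 0, 0, 0],
  [60, 0, 0, -1, 0],
  [60, 0, 0, -2, 0],
  [60, 0, 0, -3, 0],
])

```text
t: 23.45
eef_pos: [501.5, 283.3, 162.0]
eef_rot: [-2.087, -2.346, 0.006]
wrist_force: [0.5, -0.4, 0.3]
finger_gap: 0.599
grip_force: 0.0
```

Request:
step_arm([
  [60, 0, 0, -3, 0],
  [60, 0, 0, -3, 0],
  [60, 0, 0, -2, 0],
  [60, 0, 0, 0, 0],
  [60, 0, 0, 0, 0],
  [60, 0, 0, 0, 0],
])

```text
t: 23.95
eef_pos: [502.5, 283.9, 242.5]
eef_rot: [-2.088, -2.347, 0.001]
wrist_force: [-0.8, 0.2, 0.1]
finger_gap: 0.602
grip_force: 0.0
```

```bash
python3 - <<'E'
from ang import *
s=robot.get_state();print(s["eef_pos"],s["wrist_force"],s["t"])
p=viewer.camera_params("wrist");im=viewer.capture("wrist");cv2.imwrite("pics/w10.png",im[:,:,::-1])
angles(p,im,(504.8,260.5,.117,1.57),133)
fit((504.8,260.5,.117,1.57),8,("scene","side"))
S=viewer.capture("scene")[100:220,250:410];D=viewer.capture("side")[100:220,100:260]
z=lambda i:cv2.resize(i[:,:,::-1],(400,300),interpolation=cv2.INTER_CUBIC)
cv2.imwrite("pics/c10.png",np.vstack([np.hstack([z(S),z(D)]),np.hstack([z(im),z(viewer.capture("scene"))])]))
E
```

```text
[502.48625157 283.86809824 242.51294756] [-0.81175962  0.20134754  0.12548715] 23.95
pf 0.1137 [502.  261.7]
pb 0.1071 [511.5 260.4]
l- 0.0646 [557.  261.9]
l+ 0.1332 [552.1 271.5]
scene 0.89 [290.3, 129.9, 346.3, 191.5]
side 0.95 [146.2, 123.9, 205.0, 195.7]
fit x,y,yaw,leg [506.2 260.4] [0.111 1.573] cost 288 start 349
```

View pics/c10.png

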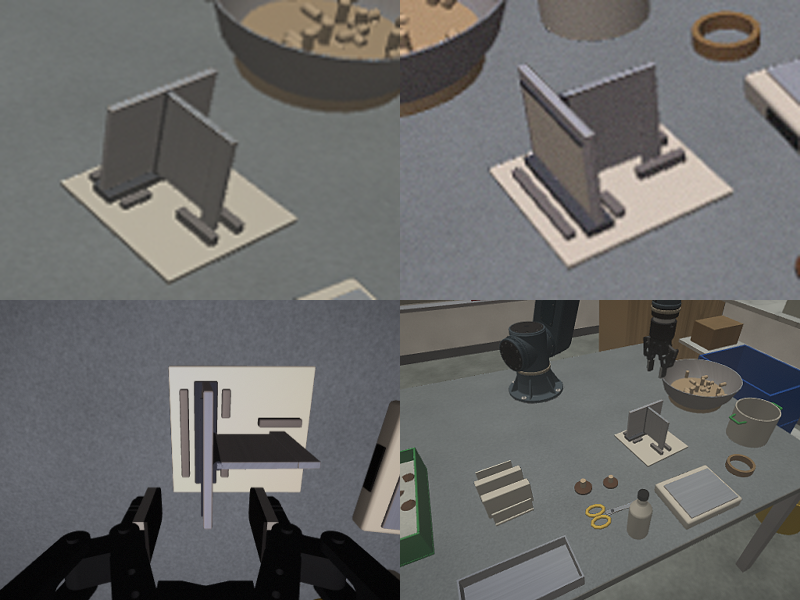

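The stand is down in the trough with its leg end between the kerbs (fit leg angle 1.573). The boards, mushrooms and scissors haven't moved, and the gripper is clear. Handing in.

```bash
python3 -c "
from plant import robot
print(robot.close_job())"
```

```text
the job is handed in; nothing more can be done
None
```

The stand is in the dock, foot down in the trough, leg at its stop with its end between the kerbs; I disturbed nothing else, and the job was handed in at about 24 s of robot time.

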